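Pop the tall socket out of its dispenser and stop it

TASK

Two spring dispensers on the bench each hold one wrench socket. On the one with the taller socket, press the button all the way down with one fingertip so that the socket pops forward, and stop it on its track with the other finger before it slides off the open end. Nothing is to be gripped or lifted; leave the other dispenser, its socket, and the nut and bolt alone. Finish while holding: the button still down under one finger, the socket upright on the track and resting against the other.

Things in the scene. Friction and masses are not known exactly. Their poses are not given: they have to be found in the camera images.
- dispenser_tall: Grey dispenser with the taller socket, 155 x 95 mm, fixed; left or right of the other one. Origin on the bench, right under the socket's starting place. Own -x points along the track to its open end, +x to the spring housing (x = 33 to 55 mm, 37 mm high over the track floor), +y to the button's side, z up. A block flush with the track floor carries the button at x = -55, y = +55 mm.
- dispenser_tall_track_end (a point): Middle of the open end of that dispenser's track, on the floor. The floor is level, 22 mm above the bench, follows the dispenser's y = 0 line from x = +30 mm to this point at x = -100 mm, and is 39 mm wide between two rails 5 mm high; nothing is above it.
- dispenser_short: The other dispenser, of the same build and size, that holds the shorter socket; to be left alone. Same frame and measures as the first.
- dispenser_tall_button (a joint): Spring button of that dispenser, a slide: 0 m up, 0.012 m fully down on a hard stop. It needs 2 N to start, up to 10 N to go fully down and 6 N to stay there; it springs back. Two steel pins before the socket belong to it; at about 10 mm they have sunk and free the socket, which a spring pusher (about 3 N) drives along the track at 0.05 to 0.15 m/s and off its end unless something stops it.
- dispenser_tall_button_top (a point): Centre of the flat top (36 mm along the track, 28 mm across) of that black button; moves with it: 41 mm above the bench when up, 29 mm when fully down. The track's centre line runs 55 mm to the side, so that a finger on the pressed button and one over the track are level and both clear the 27 mm high rails.
- dispenser_short_button (a joint): The same button on the shorter socket's dispenser (0 m up, 0.012 m down); to be left up.
- tall_socket: Plain steel wrench socket, round, 32 mm in diameter, 42 mm high, 0.12 kg, loose, standing upright on the track floor. Origin at the centre of its underside, z up along its axis. In its dispenser it starts at x = 0, y = 0, z = 22 mm.
- short_socket: The shorter steel socket, 32 mm in diameter, 22 mm high, standing in the other dispenser; to be left alone. Origin at the centre of its underside.
- loose_nut: Steel hex nut, 24 x 27 x 13 mm, lying loose between the dispensers. Origin at the centre of its underside. Leave alone.
- loose_bolt: Steel hex bolt, 25 x 85 x 23 mm, lying loose between the dispensers. Origin at the middle of its underside. Leave alone.
Mind the look-alikes: they are no part of the job. What is shaped like the tall_socket but blue or pink is not meant.

How it is judged:
On the way, in this order (a step that is already met when the one before it is completed fails the run):
1. the taller socket's button goes down (more than 6 mm) (value of joint dispenser_tall_button above 0.006 m), for 0.03 s.
2. the popped socket, at least 12 mm out, is stopped on the track by a finger while the button is down (x of tall_socket in the frame of dispenser_tall below -0.012 m and linear speed of tall_socket below 0.02 m/s and contact force between the fingers and tall_socket above 0.3 N and value of joint dispenser_tall_button above 0.009 m), for 0.2 s.
At the end, for the whole second after the job is handed in: The taller socket's button is held down (over 9 mm of its 12) by a finger; the socket stands still (under 20 mm/s) and upright (within 0.2 rad) on its track, 12 to 85 mm from its starting place, with a finger against it (over 0.3 N); the shorter socket is still in place and its button up (all of step 2 and contact force between the fingers and dispenser_tall above 1 N and x of tall_socket in the frame of dispenser_tall above -0.085 m and z of tall_socket in the frame of dispenser_tall between 0.018 and 0.027 m and angle between tall_socket's own z axis and vertical below 0.2 rad and distance between short_socket and dispenser_short below 0.026 m and value of joint dispenser_short_button below 0.003 m); the arm keeps its last pose, push and grip.
It fails at once if the taller socket slides to the end of the track or off it (x of tall_socket in the frame of dispenser_tall below -0.088 m).
It fails at once if the taller socket is lifted off its track or tipped over (z of tall_socket in the frame of dispenser_tall above 0.03 m or angle between tall_socket's own z axis and vertical above 0.5 rad).
It fails at once if the shorter socket is moved (over 10 mm) or its button pressed (distance of short_socket from where it was at the start of the episode above 0.01 m or value of joint dispenser_short_button above 0.006 m).
It fails at once if the nut or the bolt is displaced by more than 20 mm (distance of any of loose_nut, loose_bolt from where it was at the start of the episode above 0.02 m).
It also fails if it takes over 32 s, if anything falls off the work surface, if the arm or the gripper's body presses on something with over 40 N, if the wrist force passes 120 N, or if a joint passes its speed limit or range.

ROBOT

A 7-joint arm with a two-finger parallel gripper is mounted at the origin on a cart in front of the work surface, level with it; the furniture and walls round the work are solid. World frame = base frame: x ahead of the robot, y to its left, z up, the work surface at z = 0. Lengths are in m, angles in rad, forces in N, time in s.
With the tool pointing down it reaches from about 0.425 to 0.95 m from the base axis. Payload 4.7 kg.
Tool frame: the origin (TCP) lies on the centre line of the jaws, within the pads' length; the fingertips stand robot.nose_length ahead of it and the grasp point (between the pads) lies 8 mm behind it (robot.nose_length is the distance from the TCP to the fingertips, in m); z points along the fingers, x is the direction in which the jaws open and shut, and the axes are right-handed (so a half turn about z gives the same grasp; the last joint's range is limited). The gripper opens to 85 mm and grips with 20 to 120 N. Pads are 22 mm wide; open, the fingers measure 114 mm over their backs; the gripper's body (76 mm by 85 mm) begins 54 mm behind the grasp point. The pads swing forward as they close: fully open they stand 13 mm farther back than shut.
Start: joints at [1.147, 0.469, -0.049, 1.532, 0.024, 1.141, -0.082], TCP at [0.26, -0.623, 0.208] pointing down, gripper open.
Joint ranges: [-2.59, 2.59], [-0.33, 1.99], [-1.39, 1.29], [0.1, 2.45], [-1.04, 4.18], [0.21, 1.99], [-2.66, 2.66]. Speed limits (rad/s): [2.57, 2.57, 3.14, 3.14, 3.14, 3.14, 3.14].

INTERFACE

Orientations are given as [roll, pitch, yaw] about the fixed x, y, z axes, in that order (R = Rz(yaw) Ry(pitch) Rx(roll)).
In Python, from plant import robot gives the robot as it stands. Calls block until the motion is done:
- robot.goto(position, orientation): joint-space move of the TCP to a pose.
- robot.move_straight(position, vel=0.15, attitude=None, contact_N=None): straight line of the TCP; attitude=None keeps the orientation; vel is the mean speed in m/s. With contact_N (N) it stops when the force on the tool has changed by that much, and returns True; else False.
- robot.move_joints(angles): joint-space move.
- robot.grip(opening, strength=None): opening from 0.0 (shut) to 1.0 (fully open); strength is the grip in N (None keeps the last); returns when the fingers have stopped.
- robot.sleep(seconds).
- robot.inverse_kinematics(position, orientation): joint angles nearest the present ones, or None.
- robot.sense(): the state.
- robot.grab_frame(name): name is "side" or "top" or "wrist"; returns a dict with "image" (480x640x3 uint8, red, green, blue), "range_z" (480x640 float32, m along the optical axis (not along the pixel's ray), 0 where there is no reading), "fx", "fy", "cx", "cy" (pixels), "R" (3x3) and "t" (3): a world point X has camera coordinates R X + t. Camera axes: x right, y down, z forward; pixel columns grow to the right and rows downward; lengths in m; the calibration is good to about 2 mm. A picture is of the moment at which its call begins.
A pose or a line that the arm cannot do raises robot.IKError and nothing moves.
- robot.close_job(): hands the job in, once; it reports no verdict.
The state is a dict: "t": time; "joint_pos": joint angles; "joint_velocities": joint speeds; "effort": joint torques, N m; "tcp_pos": TCP position; "tcp_rot": TCP orientation; "wrist_force": force on the tool from outside, world axes, zero at the start; "torque": the same for the moment, N m; "opening": opening from 0.0 (shut) to 1.0 (fully open).
Only numpy, scipy, OpenCV 4.12 (cv2) and the standard library are available. Lean on these libraries where they do the work, as an engineer would, in place of code of your own. Each camera call takes 0.05 s, during which the arm holds its last target. There are 200 camera calls.

## Working session

There is one attempt and no reset: what is moved stays moved. The work goes in short steps, each a Python script; the robot and the scene stay as the last script left them, time stands still between calls to the robot, and variables do not carry over. Pictures are saved under pics/ and viewed, about 8 in all and at most 12, crops included, and the job is handed in when it is done.

```bash
ls; mkdir -p pics; python3 - <<'E'
from plant import robot
import cv2,numpy as np
print(robot.nose_length, robot.sense())
for n in ("side","top"):
    f=robot.grab_frame(n); cv2.imwrite(f"pics/{n}0.png",f["image"][:,:,::-1]); np.savez(f"pics/{n}0.npz",**f)
    print(n,f["fx"],f["R"],f["t"])
E
```

```text
pics
0.011 {'t': 0.0, 'joint_pos': array([ 1.14706677,  0.46945223, -0.04856945,  1.53369407,  0.02410081,
        1.14094363, -0.08226962]), 'joint_velocities': array([ 0.00154141, -0.00043978, -0.00046022,  0.00114789,  0.00062757,
       -0.00122731, -0.00110348]), 'effort': array([ 4.44651068e-04, -5.10298097e+01, -4.61886311e-02, -2.37716120e+01,
        1.06565186e-02,  7.55784335e-03,  1.40214991e-05]), 'tcp_pos': array([ 0.25939858, -0.62250358,  0.20685402]), 'tcp_rot': array([ 3.14151257e+00,  1.91007672e-03, -1.17592724e+00]), 'wrist_force': array([ 1.17299191, -0.13862097,  0.25566272]), 'torque': array([-0.06448242, -0.01949361,  0.04810645]), 'opening': 0.9986125667720249}
side 494.4267162238945 [[ 0.99622844 -0.08671729  0.00300096]
 [-0.04600786 -0.55724027 -0.82907573]
 [ 0.07356746  0.82581075 -0.55912828]] [-0.56522345  0.07330968  0.90665461]
top 531.5091231969514 [[ 0.01188094 -0.99991173 -0.00594842]
 [-0.99117611 -0.01099132 -0.13209511]
 [ 0.13201807  0.00746534 -0.9912192 ]] [0.01155814 0.59569459 1.12980645]
```

View pics/top0.png

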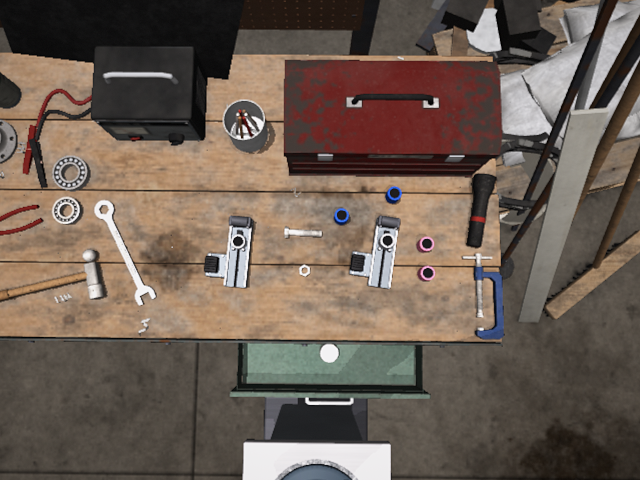

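View pics/side0.png

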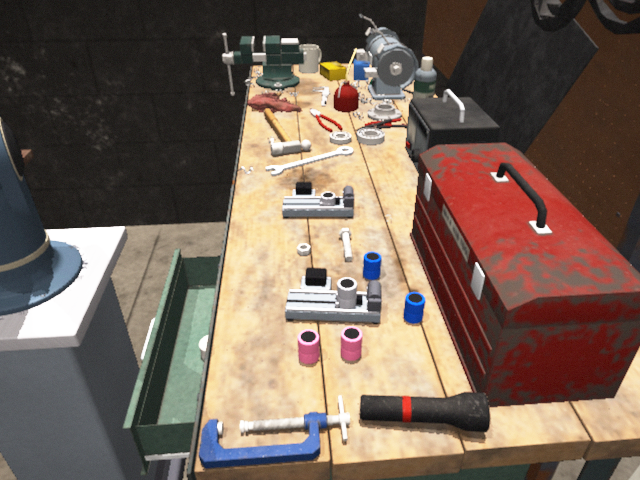

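The tall socket is in the right-hand dispenser: about (387,240) in top, and the nearer one, about (347,290), in side. Its button is on the left, at about (357,261) in top. Next I'll localise it with depth.

```bash
cat > h.py <<'E'
import numpy as np,cv2
def pts(f):
    d=f["range_z"]; v,u=np.mgrid[:480,:640]
    c=np.stack([(u-f["cx"])/f["fx"]*d,(v-f["cy"])/f["fy"]*d,d],-1)
    return (c-f["t"])@f["R"]
def proj(f,X):
    c=np.asarray(X)@f["R"].T+f["t"]; return np.stack([f["fx"]*c[...,0]/c[...,2]+f["cx"],f["fy"]*c[...,1]/c[...,2]+f["cy"]],-1)
E
python3 - <<'E'
from h import *
f=dict(np.load("pics/top0.npz")); P=pts(f); im=f["image"]
for n,(u0,u1,v0,v1) in dict(tall=(340,412,208,295),short=(198,262,208,295)).items():
    Q=P[v0:v1,u0:u1].reshape(-1,3); C=im[v0:v1,u0:u1].reshape(-1,3).astype(int)
    Q0=Q[(Q[:,2]>.008)]; C=C[Q[:,2]>.008]
    print(n,"bench z",np.median(Q[:,2][Q[:,2]<.008]),len(Q0))
    def show(name,m): 
        q=Q0[m]; print(name,m.sum(),q.mean(0).round(4) if m.sum() else '', q.min(0).round(3) if m.sum() else '', q.max(0).round(3) if m.sum() else '')
    show("all",Q0[:,2]>.01)
    blk=(C.max(1)<60)&(Q0[:,2]>.033)&(Q0[:,2]<.047); show("black z33-47",blk)
    r=cv2.minAreaRect(Q0[(Q0[:,2]>.012)&(Q0[:,2]<.05)][:,:2].astype(np.float32)); print(r)
    show("z>.06",Q0[:,2]>.0605)
c=im[200:300,335:445]; cv2.imwrite("pics/crop.png",cv2.resize(c[:,:,::-1],None,fx=6,fy=6,interpolation=cv2.INTER_CUBIC))
E
```

```text
tall bench z -0.0015512789805429733 2262
all 2255 [ 0.5607 -0.1244  0.0467] [ 0.441 -0.177  0.01 ] [0.657 0.01  1.199]
black z33-47 250 [ 0.565  -0.0827  0.0401] [ 0.522 -0.17   0.034] [ 0.652 -0.045  0.047]
((0.5704866647720337, -0.10069185495376587), (0.13493312895298004, 0.1576359122991562), 82.023193359375)
z>.06 179 [ 0.5611 -0.1197  0.2538] [ 0.441 -0.165  0.061] [0.63  0.01  1.199]
short bench z -0.001312251085100639 2159
all 2146 [0.5532 0.1894 0.0362] [0.441 0.01  0.01 ] [0.638 0.253 1.199]
black z33-47 284 [0.553  0.2169 0.0405] [0.514 0.151 0.033] [0.632 0.253 0.047]
((0.5618645548820496, 0.20263317227363586), (0.09490466117858887, 0.1551426500082016), 85.8875732421875)
z>.06 20 [0.5055 0.0687 0.8006] [0.441 0.01  0.061] [0.629 0.193 1.199]
```

View pics/crop.png

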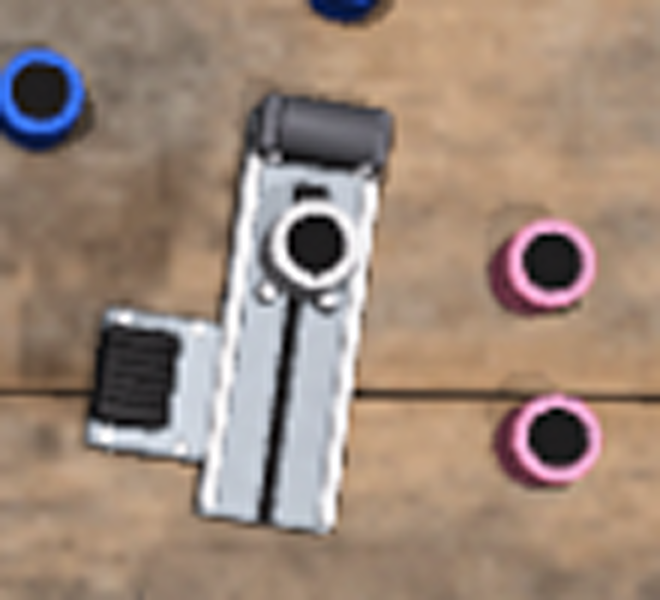

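```bash
cat >> h.py <<'E'
def w(pose,p):
    x,y,a=pose; p=np.asarray(p,float); c,s=np.cos(a),np.sin(a)
    return np.stack([x+c*p[...,0]-s*p[...,1],y+s*p[...,0]+c*p[...,1],p[...,2]],-1)
E
python3 - <<'E'
from h import *
from scipy.optimize import least_squares
f=dict(np.load("pics/top0.npz"))
pix=np.array([[137,375],[316,243],[267,522],[105,325],[183,335],[168,428],[90,412]])/6-.42+[335,200]
b=lambda dx,dy:[-.055+dx,.055+dy,.041]
M=[[-.055,.055,.041],[0,0,.064],[-.1,0,.022],b(.018,.014),b(.018,-.014),b(-.018,-.014),b(-.018,.014)]
r=least_squares(lambda q:(proj(f,w(q,M))-pix).ravel(),[.57,-.12,-.1])
print(r.x,r.fun.reshape(-1,2).round(2)); np.save("pose.npy",r.x)
P=pts(f); b=w(r.x,M); print(b[:3])
for p in pix[:3]: print(P[int(round(p[1])),int(round(p[0]))])
# wrist tcp poses
from plant import robot
x,y,a=r.x
for yaw in (a+np.pi/2,a-np.pi/2):
    c=w(r.x,[-.055,.0275,.2]); print(c,yaw,robot.inverse_kinematics(c,[np.pi,0,yaw]), robot.inverse_kinematics([c[0],c[1],.04],[np.pi,0,yaw]))
E
```

```text
[ 0.58610745 -0.14547386 -0.14127582] [[ 0.03  0.  ]
 [ 0.01 -0.24]
 [-0.49  0.15]
 [ 0.18 -0.75]
 [-0.13 -0.48]
 [ 0.06  0.3 ]
 [ 0.33  1.01]]
[[ 0.53939975 -0.08327746  0.041     ]
 [ 0.58610745 -0.14547386  0.064     ]
 [ 0.48710373 -0.13139322  0.022     ]]
[ 0.53957593 -0.08231581  0.04095896]
[ 0.58585337 -0.14501902  0.06326038]
[ 0.4864969  -0.13224088  0.02250524]
[ 0.53552758 -0.11050349  0.2       ] 1.429520505952058 [ 0.72949777  0.3627699  -0.76132802  1.81695667  0.28227571  1.0735893
  1.29376109] [ 0.63069734  0.56337881 -0.66160851  1.96019738  0.48528117  0.78018412
  1.11938094]
[ 0.53552758 -0.11050349  0.2       ] -1.7120721476377352 [ 0.35587502  0.28388238 -0.28018894  1.8370234   0.0903069   1.03300199
 -1.67206913] [ 0.26855819  0.47819307 -0.1819172   1.98110882  0.13064784  0.69325965
 -1.70612518]
```

```bash
python3 - <<'E'
from h import *; from plant import robot
q=np.load("pose.npy"); yaw=q[2]-np.pi/2
c=w(q,[-.055,.0275,.2]); robot.goto(c,[np.pi,0,yaw]); robot.grip(0.476,60)
c[2]=.10; robot.move_straight(c); s=robot.sense(); print(s["t"],s["tcp_pos"],s["tcp_rot"],s["opening"],s["wrist_force"],c)
for n in ("wrist","side"):
    f=robot.grab_frame(n); np.savez(f"pics/{n}1.npz",**f); im=f["image"][:,:,::-1]
    if n=="side": im=cv2.resize(im[200:350,240:440],None,fx=4,fy=4,interpolation=cv2.INTER_CUBIC)
    cv2.imwrite(f"pics/{n}1.png",im)
E
```

```text
3.5167 [ 0.53630073 -0.11052404  0.10072621] [-3.14008260e+00  5.12016347e-05 -1.71200204e+00] 0.47444750638788286 [-0.4652399  -0.22099806  0.2534702 ] [ 0.53552758 -0.11050349  0.1       ]
```

View pics/wrist1.png

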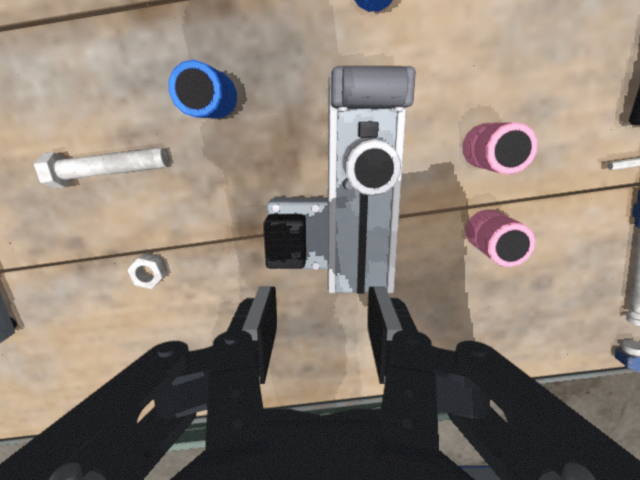

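View pics/side1.png

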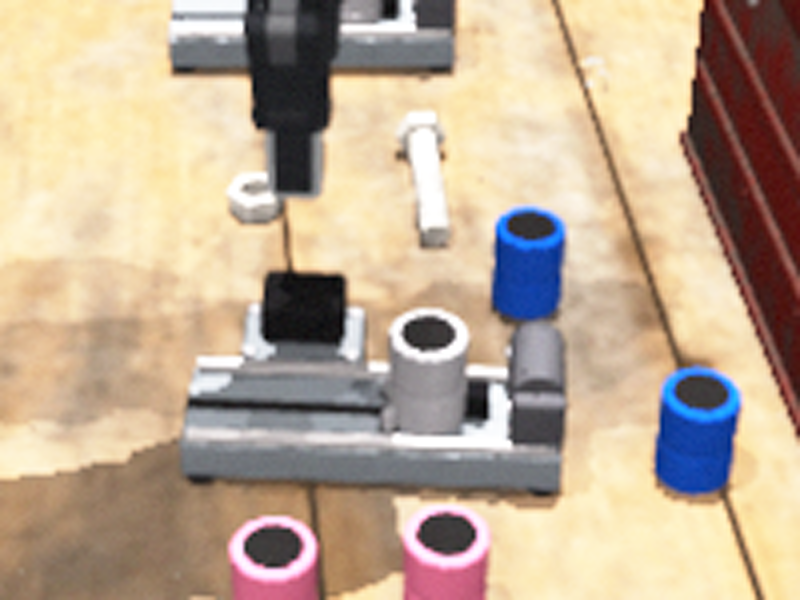

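Wrist view: the button is at (285,240), the socket ring at (373,165) and the track end at (363,291). The fingertips are near (268,290) and (378,290). I'll check both against the model.

```bash
python3 - <<'E'
from h import *
f=dict(np.load("pics/wrist1.npz")); q=np.load("pose.npy")
print(proj(f,w(q,[[-.055,.055,.041],[0,0,.064],[-.1,0,.022]])).round(1))
P=pts(f).copy(); x,y,a=q; R=np.array([[np.cos(a),-np.sin(a),0],[np.sin(a),np.cos(a),0],[0,0,1]])
D=(P-[x,y,0])@R
for n,(u0,u1) in dict(L=(200,285),R=(355,440)).items():
    B=D[285:385,u0:u1].reshape(-1,3); B=B[(B[:,2]>.07)&(B[:,2]<.13)&(B[:,0]<-.03)]
    T=B[B[:,2]<np.percentile(B[:,2],1)+.01]
    print(n,len(B),"zmin",np.percentile(B[:,2],[0.5,2,5]).round(4),"tip",T.min(0).round(4),T.max(0).round(4))
for uv in [(285,240),(373,140),(363,270)]: print(D[uv[1],uv[0]].round(4))
E
```

```text
[[281.4 244.5]
 [370.8 165.6]
 [358.1 292.4]]
L 78 zmin [0.1257 0.1257 0.1258] tip [-0.0654  0.048   0.1256] [-0.0437  0.0545  0.13  ]
R 78 zmin [0.1252 0.1254 0.1258] tip [-0.0653  0.0012  0.1252] [-0.0435  0.0077  0.13  ]
[-0.052   0.0525  0.0404]
[ 0.0139 -0.0009  0.0624]
[-0.0821 -0.0033  0.0206]
```

```bash
python3 - <<'E'
from h import *
f=dict(np.load("pics/wrist1.npz")); q=np.load("pose.npy")
x,y,a=q; R=np.array([[np.cos(a),-np.sin(a),0],[np.sin(a),np.cos(a),0],[0,0,1]])
D=(pts(f)-[x,y,0])@R
for v in (290,296,305,320,350):
    for u in (250,258,264,270,274,370,374,380,386,392): print(v,u,f["range_z"][v,u].round(3),D[v,u].round(3))
E
```

```text
290 250 0.294 [-0.109  0.088 -0.001]
290 258 0.146 [-0.044  0.054  0.133]
290 264 0.146 [-0.043  0.052  0.134]
290 270 0.147 [-0.044  0.049  0.133]
290 274 0.15 [-0.045  0.048  0.13 ]
290 370 0.148 [-0.044  0.007  0.132]
290 374 0.147 [-0.044  0.006  0.132]
290 380 0.146 [-0.043  0.004  0.134]
290 386 0.146 [-0.044  0.001  0.133]
290 392 0.266 [-0.097 -0.025  0.025]
296 250 0.296 [-0.115  0.088 -0.001]
296 258 0.141 [-0.044  0.053  0.139]
296 264 0.141 [-0.044  0.051  0.139]
296 270 0.142 [-0.044  0.049  0.138]
296 274 0.15 [-0.048  0.048  0.131]
296 370 0.147 [-0.047  0.008  0.133]
296 374 0.142 [-0.044  0.007  0.138]
296 380 0.142 [-0.044  0.004  0.138]
296 386 0.14 [-0.043  0.002  0.14 ]
296 392 0.296 [-0.115 -0.031 -0.001]
305 250 0.142 [-0.048  0.057  0.139]
305 258 0.133 [-0.043  0.052  0.148]
305 264 0.133 [-0.043  0.05   0.147]
305 270 0.138 [-0.046  0.048  0.142]
305 274 0.151 [-0.052  0.048  0.132]
305 370 0.148 [-0.051  0.007  0.134]
305 374 0.137 [-0.045  0.007  0.144]
305 380 0.134 [-0.043  0.006  0.147]
305 386 0.135 [-0.044  0.003  0.146]
305 392 0.135 [-0.044  0.001  0.146]
320 250 0.124 [-0.044  0.053  0.157]
320 258 0.123 [-0.044  0.05   0.157]
320 264 0.124 [-0.044  0.048  0.157]
320 270 0.139 [-0.052  0.048  0.144]
320 274 0.15 [-0.058  0.048  0.134]
320 370 0.149 [-0.057  0.007  0.135]
320 374 0.136 [-0.05   0.008  0.147]
320 380 0.123 [-0.043  0.007  0.158]
320 386 0.125 [-0.044  0.005  0.156]
320 392 0.124 [-0.044  0.003  0.157]
350 250 0.106 [-0.043  0.049  0.175]
350 258 0.122 [-0.053  0.05   0.162]
350 264 0.124 [-0.054  0.048  0.16 ]
350 270 0.139 [-0.063  0.048  0.147]
350 274 0.313 [-0.168  0.07  -0.002]
350 370 0.311 [-0.167 -0.015 -0.001]
350 374 0.136 [-0.061  0.008  0.15 ]
350 380 0.123 [-0.053  0.007  0.161]
350 386 0.119 [-0.051  0.006  0.164]
350 392 0.107 [-0.044  0.006  0.175]
```

```bash
python3 - <<'E'
from h import *
f=dict(np.load("pics/side1.npz")); q=np.load("pose.npy")
x,y,a=q; R=np.array([[np.cos(a),-np.sin(a),0],[np.sin(a),np.cos(a),0],[0,0,1]])
D=(pts(f)-[x,y,0])@R
for v in range(235,256,2): print(v,f["range_z"][v,314],D[v,314].round(3))
for z in (.09,.1,.11,.12,.13,.14): print(z,proj(f,w(q,[-.055,0,z])).round(1))
fw=dict(np.load("pics/wrist1.npz")); print(-fw["R"].T@fw["t"])
print(proj(fw,w(q,[[-.044,.048,.09],[-.044,.048,.13],[-.044,.007,.09]])))
E
```

```text
235 0.7397984 [-0.053 -0.006  0.156]
237 0.74108356 [-0.053 -0.007  0.152]
239 0.7437514 [-0.053 -0.006  0.148]
241 0.7447849 [-0.053 -0.007  0.145]
243 0.7524277 [-0.053 -0.002  0.139]
245 0.74939376 [-0.053 -0.007  0.138]
247 0.75372005 [-0.053 -0.005  0.133]
249 0.9798265 [-0.069  0.177 -0.002]
251 0.9741152 [-0.068  0.17  -0.001]
253 0.96727645 [-0.068  0.162 -0.001]
255 0.96125877 [-0.067  0.155 -0.   ]
0.09 [313.3 267.2]
0.1 [313.2 262.2]
0.11 [313.1 257.1]
0.12 [313.1 251.9]
0.13 [313.  246.6]
0.14 [312.9 241.2]
[ 0.61102454 -0.12108027  0.26649965]
[[283.7507944  254.42264732]
 [273.99912427 287.10357962]
 [360.64503106 254.46884486]]
```

Both cameras put the tips at z≈0.130 while the TCP reads 0.10, so `nose_length` doesn't match. I'll let contact decide. The tips are thin (~7 mm) and 47 mm apart, so I'll open a little more, then look again just above the button.

```bash
python3 - <<'E'
from h import *; from plant import robot
q=np.load("pose.npy"); print(robot.nose_length)
robot.grip(0.575,60)
c=w(q,[-.054,.025,.06]); h=robot.move_straight(c,vel=.05,contact_N=4); s=robot.sense(); print(h,s["t"],s["tcp_pos"],s["opening"],s["wrist_force"],c)
f=robot.grab_frame("side"); np.savez("pics/side2.npz",**f); g=robot.grab_frame("wrist"); np.savez("pics/wrist2.npz",**g)
cv2.imwrite("pics/s2.png",np.hstack([cv2.resize(f["image"][225:345,265:395],(400,370)),cv2.resize(g["image"][120:420,160:480],(395,370))])[:,:,::-1])
x,y,a=q; R=np.array([[np.cos(a),-np.sin(a),0],[np.sin(a),np.cos(a),0],[0,0,1]])
D=(pts(g)-[x,y,0])@R
for u in range(230,420,6): print(u,D[292,u].round(3),D[286,u].round(3))
E
```

```text
0.011
False 4.8167 [ 0.53644291 -0.11311248  0.06022714] 0.5779940522716948 [0.28728363 0.20940659 0.09679639] [ 0.5361656  -0.11311938  0.06      ]
230 [-0.091  0.09  -0.001] [-0.086  0.09  -0.   ]
236 [-0.091  0.086 -0.002] [-0.086  0.086 -0.001]
242 [-0.09   0.082 -0.   ] [-0.086  0.082 -0.002]
248 [-0.043  0.055  0.095] [-0.086  0.077 -0.001]
254 [-0.043  0.053  0.095] [-0.066  0.064  0.042]
260 [-0.043  0.05   0.095] [-0.066  0.061  0.041]
266 [-0.07   0.058  0.04 ] [-0.066  0.057  0.042]
272 [-0.07   0.054  0.04 ] [-0.066  0.054  0.041]
278 [-0.07   0.05   0.041] [-0.066  0.05   0.042]
284 [-0.07   0.047  0.041] [-0.066  0.047  0.041]
290 [-0.07   0.044  0.041] [-0.066  0.043  0.042]
296 [-0.07  0.04  0.04] [-0.067  0.04   0.04 ]
302 [-0.08   0.038  0.021] [-0.075  0.038  0.021]
308 [-0.079  0.034  0.022] [-0.075  0.034  0.022]
314 [-0.079  0.03   0.022] [-0.075  0.03   0.021]
320 [-0.079  0.026  0.022] [-0.075  0.026  0.021]
326 [-0.077  0.023  0.026] [-0.073  0.023  0.025]
332 [-0.077  0.019  0.025] [-0.073  0.019  0.026]
338 [-0.08   0.015  0.02 ] [-0.075  0.015  0.022]
344 [-0.079  0.011  0.022] [-0.075  0.011  0.022]
350 [-0.079  0.007  0.022] [-0.075  0.007  0.023]
356 [-0.079  0.003  0.021] [-0.075  0.003  0.022]
362 [-0.079 -0.001  0.022] [-0.075 -0.     0.022]
368 [-0.08  -0.004  0.021] [-0.075 -0.004  0.022]
374 [-0.079 -0.008  0.021] [-0.075 -0.008  0.021]
380 [-0.045  0.001  0.092] [-0.075 -0.012  0.022]
386 [-0.043 -0.001  0.096] [-0.075 -0.015  0.023]
392 [-0.043 -0.004  0.095] [-0.075 -0.019  0.021]
398 [-0.076 -0.022  0.028] [-0.073 -0.022  0.027]
404 [-0.091 -0.033 -0.001] [-0.086 -0.033 -0.002]
410 [-0.09  -0.037 -0.   ] [-0.086 -0.037 -0.001]
416 [-0.091 -0.042 -0.001] [-0.086 -0.041 -0.   ]
```

View pics/s2.png

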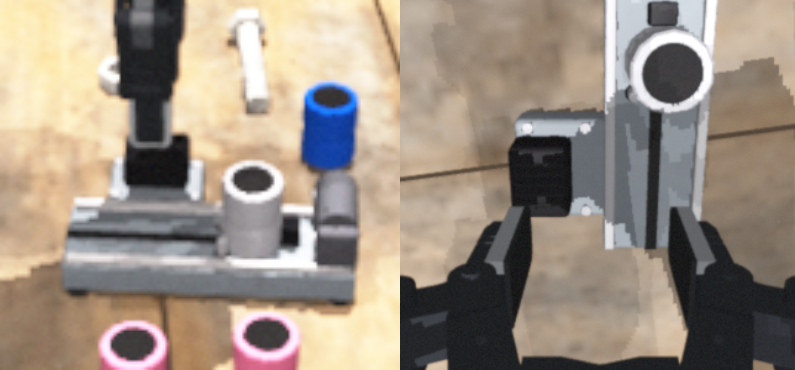

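Fingertips are centred over the button (y 0.053 vs 0.053) and the track (-0.0015 vs -0.001), with the tips at about 0.094. Descending to contact, then pressing.

```bash
python3 - <<'E'
from h import *; from plant import robot
q=np.load("pose.npy")
def st(h):
    s=robot.sense(); print(h,round(s["t"],2),s["tcp_pos"].round(4),s["wrist_force"].round(2),round(s["opening"],3)); return s
h=robot.move_straight(w(q,[-.054,.025,-.002]),vel=.03,contact_N=3); s=st(h); z0=s["tcp_pos"][2]
if h and z0<.025:
    h=robot.move_straight(w(q,[-.054,.025,z0-.018]),vel=.02,contact_N=17); st(h)
    robot.sleep(1); st(h)
f=robot.grab_frame("side"); g=robot.grab_frame("wrist"); np.savez("pics/wrist3.npz",**g); np.savez("pics/side3.npz",**f)
cv2.imwrite("pics/s3.png",np.hstack([cv2.resize(f["image"][225:345,265:395],(400,370)),cv2.resize(g["image"][120:420,160:480],(395,370))])[:,:,::-1])
E
```

```text
True 6.34 [ 0.536  -0.1131  0.0125] [ 1.22 -0.27  0.68] 0.575
True 6.95 [ 0.536  -0.113   0.0027] [-3.   -0.66  8.73] 0.578
True 7.95 [ 0.5359 -0.113   0.0027] [-2.46 -0.21  8.81] 0.573
```

View pics/s3.png

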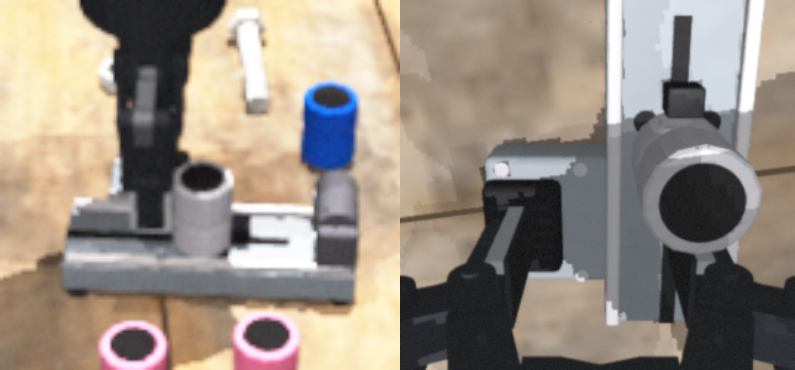

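The socket has popped out and rests upright against the right finger with about 3 N on it. The button isn't firmly on its stop yet (8.8 N), so I'll press further.

```bash
python3 - <<'E'
from h import *; from plant import robot
q=np.load("pose.npy")
def st(h):
    s=robot.sense(); print(h,round(s["t"],2),s["tcp_pos"].round(4),s["wrist_force"].round(2),round(s["opening"],3))
for z in (.001,-.001,-.003,-.005,-.007):
    h=robot.move_straight(w(q,[-.054,.025,z]),vel=.01); st(h)
    if robot.sense()["wrist_force"][2]>17: break
robot.sleep(.5); st(h)
f=robot.grab_frame("side"); g=robot.grab_frame("wrist")
x,y,a=q; R=np.array([[np.cos(a),-np.sin(a),0],[np.sin(a),np.cos(a),0],[0,0,1]])
D=((pts(g)-[x,y,0])@R); im=g["image"]
B=D.reshape(-1,3); k=(im.reshape(-1,3).max(1)<70)&(B[:,1]>.04)&(B[:,1]<.068)&(B[:,0]>-.045)&(B[:,0]<-.036)&(B[:,2]>.02)&(B[:,2]<.05)
print("button top z",k.sum(),np.median(B[k,2]) if k.any() else None)
E2=((pts(f)-[x,y,0])@R).reshape(-1,3); k=(E2[:,2]>.058)&(E2[:,2]<.068)&(abs(E2[:,1])<.02)&(E2[:,0]>-.045)&(E2[:,0]<.02)
print("socket top",E2[k].min(0),E2[k].max(0))
cv2.imwrite("pics/s4.png",np.hstack([cv2.resize(f["image"][225:345,265:395],(400,370)),cv2.resize(g["image"][120:420,160:480],(395,370))])[:,:,::-1])
E
```

```text
False 8.3 [ 0.5359 -0.113   0.0026] [-4.59  0.36 16.19] 0.571
False 8.65 [ 0.536  -0.113   0.0023] [-9.3   0.68 29.77] 0.578
False 9.15 [ 0.536  -0.113   0.0023] [-8.3   0.4  29.29] 0.581
button top z 1345 0.027996833151918157
socket top [-0.04264117 -0.01996846  0.05816804] [-0.01208609  0.01065263  0.06585811]
```

View pics/s4.png

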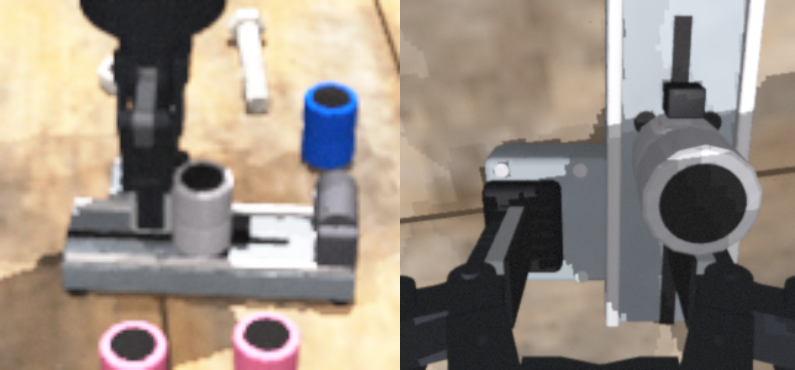

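The button is on its hard stop: its top is at 28 mm and the push is 29 N. The socket is upright at x≈-27 mm against the finger. Handing in.

```bash
python3 -c "
from plant import robot
robot.close_job(); print(robot.sense()['t'])"
```

```text
the job is handed in; nothing more can be done
the job is handed in; nothing more can be done
```

The job is handed in: one finger holds the tall socket's button fully down, and the socket stands upright on its track against the other. No verdict was reported. The last reading was at 9.15 s, well inside the 32 s limit.

- **Button:** its top measured 28 mm above the bench, against 29 mm expected when fully down. The finger pushes with about 29 N.
- **Socket:** it is about 27 mm out along the track. I had no direct reading of the force between finger and socket. The sideways wrist force was 2.5–3 N just after the pop, which fits the 3 N pusher. It rose to about 8 N once I pressed harder, probably partly friction from the button.
- **Other items:** nothing near the other dispenser, nut or bolt was touched on the way. I did not measure them again at the end, though the part of the bolt in view hadn't moved.

Two things disagreed along the way:
- **Fingertip height:** both cameras showed the fingertips about 30 mm higher than the reported tool position and `nose_length` imply. I relied on the cameras and on force contact for height instead.
- **Camera offset:** the wrist and top views differed by about 3 mm on the dispenser's position. I aligned the fingers using the wrist view.

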